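# Slacken the tension winch by one notch

## Robot

A 6-joint arm with a two-finger parallel gripper is mounted at the origin on the work surface. World frame = base frame: x ahead of the robot, y to its left, z up, the work surface at z = 0. Lengths are in m, angles in rad, forces in N, time in s.
With the tool pointing down it reaches from about 0.375 to 0.975 m from the base axis. Payload 3.8 kg.
Tool frame: the origin (TCP) lies where the fingers leave the gripper's body, on its centre line; the fingertips stand 73 mm ahead of it and the grasp point (between the pads) lies 54 mm ahead of it (nose_length is the distance from the TCP to the fingertips, in m); z points along the fingers, y is the line along which they close (so a half turn about z gives the same grasp; the last joint's range is limited). The gripper opens to 85 mm and grips with 20 to 120 N. Pads are 22 mm wide; open, the fingers measure 114 mm over their backs; the gripper's body (76 mm by 85 mm) begins 54 mm behind the grasp point. The pads swing forward as they close: fully open they stand 13 mm farther back than shut.
Start: joints at [1.298, 0.264, 1.604, -0, 1.274, -0.037], TCP at [0.158, 0.656, 0.304] pointing down, gripper open.
Joint ranges: [-2.63, 2.63], [-0.94, 2.18], [0.31, 2.57], [-1.31, 4.45], [0, 2.66], [-2.55, 2.55]. Speed limits (rad/s): [2.57, 2.57, 3.14, 3.14, 3.14, 3.14].

## Interface

Orientations are given as a rotation vector (axis times angle).
In Python, from workcell import read_state, read_camera, calibration, finish_job, look_for, cut_out, tip_of, nose_length gives the robot as it stands.
- The arm moves only by the tool step_arm, never from a script. Its argument "targets" is a list of rows, each a list of 3 entries, a list of its own where there are three numbers: the turn, a rotation vector about the tool's x, y, z in rad, then the shift along the tool's x, y, z in mm, then the finger opening in mm, from 0 to 85.4. In form: [[[ax, ay, az], [x, y, z], grip], ...]. A call has 1 to 5 rows; each row shifts and turns the commanded pose from where the row before left it, along the tool's axes as they then stand; what a row does not reach is not made up. A row lasts 1/12 s, in which the tool goes at most 41.7 mm and 7.16 degrees, less where a joint would pass 70% of its speed; a pose out of reach is approached as far as the arm can. A call with a gripper value outside its range is refused whole. The fingers move at their own pace and stop on an object; "grip_force" is the grip in N (left out, the last holds). Time passes only in rows, so rows that do not move let the fingers close. It gives the time, the measured TCP pose, the force, the opening and the grip force at its end, in the units of the state.
- read_state(): the state, without advancing time (a new reading comes with each control period).
- read_camera(name): name is "scene" or "top" or "wrist"; returns the picture (384x512x3 uint8, red, green, blue); there is no depth.
- calibration(name): a dict with "camera_matrix" (3x3 intrinsics, pixels), "R" (3x3) and "t" (3): a world point X has camera coordinates R X + t. Camera axes: x right, y down, z forward; pixel columns grow to the right and rows downward; lengths in m; the calibration is good to about 2 mm. A picture is of the moment at which its call begins: read the wrist's pose just before it. calibration takes no time and is no camera call; for the wrist camera it gives the pose at the moment of the call.
- finish_job(): hands the job in; it is judged then, once.
Trained networks look in the newest picture that a camera, given by its name, has taken for a name from the list of things; names that differ only in an ending like _2 or _b are one class to them, and where a whole thing is asked for, a point or a joint stands for the part that bears it (a point fixed in the world has none). Each returns a list of dicts, best first, with "score" (0 to 1); they miss things now and then, are a little off and sometimes report something else, mostly with a low value. They report only what shows in the picture. A call takes as long as a camera call.
- look_for(camera, query): "extent" ([left, top, right, bottom] in pixels, round what is visible of it).
- cut_out(camera, query): "region" (384x512 bool, what is visible of it) and "extent" ([left, top, right, bottom] in pixels, round what is visible of it).
- tip_of(camera, query): "at" ([row, column] in pixels: a listed point, or the origin of a listed thing).
The state is a dict: "time": time; "q": joint angles; "joint_vel": joint speeds; "joint_torque": joint torques, N m; "tool_pos": TCP position; "tcp_rot": TCP orientation; "wrist_force": force on the tool from outside, world axes, zero at the start; "torque": the same for the moment, N m; "width": opening from 0.0 (shut) to 1.0 (fully open); "grip_force": force on a finger pad.
Only numpy, scipy, OpenCV 4.12 (cv2) and the standard library are available. Lean on these libraries where they do the work, as an engineer would, in place of code of your own. Each camera call takes 0.05 s, during which the arm holds its last target. There are 200 camera calls.

## Task

Let the blue tension winch back by exactly one ratchet notch: with a fingertip lift the yellow pawl by its orange roller and throw it right over so that it stays back, push the spoke with the red ball away from the robot until the wheel has turned one notch and no more, then tip the pawl forward again so that it drops fully into its tooth gap and locks the wheel. Push gently with closed fingertips and do not grip anything; the other things on the table stay where they are.

Things in the scene. Friction and masses are not known exactly. Their poses are not given: they have to be found in the camera images.
- winch: Blue hand winch bolted to the table. Origin: centre of the base's underside. x points away from the robot (turned up to 0.35 rad), y along the drum, z up. Base 200 x 150 x 12 mm (x -85 to 115). Side plates 8 mm thick at y = +-43 mm, 142 mm high, an ear at x = 70 mm 155 mm high. Ratchet and pawl lie at y = -62 mm, star handle at y = +80 mm.
- wheel_axis (a point): Point on the drum's axis above the winch's origin, 105 mm above the table. The axis runs along the winch's y. On it: a ratchet of 12 teeth (notch 30 degrees; radius 50 mm at the tips, 40 mm at the roots) and a star handle: four spokes 90 degrees apart, 12 mm thick, with 22 mm balls centred 85 mm from the axis, one red, three black.
- wheel (a joint): Angle of drum, ratchet and star handle, rad. Starts within 0.03 of 0, grows as the wheel's TOP moves away from the robot (backward, slackening); the engaged pawl blocks that beyond about 0.09. One notch back: 0.524. With the pawl thrown over it turns both ways and stays where left (2 N at a ball). The pawl drops in fully at about 0.46 to 0.60; farther back it sits on a tooth.
- pawl_axis (a point): Point on the axis about which the yellow pawl turns, in the pawl's middle: in the winch's frame x = 70, y = -62 mm, 141 mm above the table. The axis runs along the winch's y. The pawl reaches 60 mm from it, toward the robot at start, upward and slightly away when thrown over.
- pawl (a joint): Angle of the yellow pawl, rad. 0: nose fully down in a tooth gap (start). About 0.2: on top of a tooth. Grows as the nose rises and swings over, away from the robot; 1.75: at its stop. It moves by its own weight alone (0.03 N m): past about 1.15 it falls over to the stop and stays there, below about 0.95 it falls back onto the wheel.
- pawl_pin (a point): Centre of the orange roller by which the pawl is moved: a freely turning sleeve 14 mm thick, 40 mm long, level along the winch's y (y = -71 to -111 mm). It circles the pawl's axis at radius 45 mm: at start 34 mm before and 29 mm above that axis, thrown over 35 mm beyond and 28 mm above. Push it level, from the robot's side to throw it over, from the far side to tip it back. Free space below.
- red_ball (a point): Centre of the red ball on the upper spoke, 85 mm from the drum's axis. Its spoke leans 15 degrees from upright toward the robot at wheel angle 0 (ball 187 mm above the table), 15 degrees away from the robot one notch back. Push the spoke from the robot's side, 10 to 40 mm below the ball; there is free space beside it, 30 mm to the side plate.
- cone_orange: loose orange yarn cone, bystander: 104 mm across the foot, 165 mm tall, upright
- cone_green: loose green yarn cone, bystander: 104 mm across the foot, 165 mm tall, upright
- spool: small loose blue spool, bystander: 48 mm across, 55 mm tall, upright
- tape: loose roll of brown tape, bystander: ring 90 mm across, 25 mm tall, lying flat
- brush: loose glue brush lying on the table, bystander
- screwdriver: loose screwdriver lying on the table, bystander
- mug: loose white mug, bystander: 80 mm across, 90 mm tall, upright

How it is judged:
On the way, in this order (a step that is already met when the one before it is completed fails the run):
1. the pawl is thrown over and stays back, the wheel not yet turned (value of joint pawl above 1.3 rad and value of joint wheel between -0.2 and 0.2 rad), for 0.2 s.
2. the wheel is back by one notch with the pawl still thrown over (value of joint pawl above 1.3 rad and value of joint wheel between 0.34 and 0.66 rad), for 0.2 s.
At the end, for the whole second after the job is handed in: The pawl's nose is down in a tooth gap (pawl angle below 0.12 rad) with the wheel at rest exactly one notch back of its start (wheel angle between 0.34 and 0.66 rad) (value of joint pawl below 0.12 rad and value of joint wheel between 0.34 and 0.66 rad and velocity of joint wheel between -0.05 and 0.05 rad/s); the robot touches nothing.
It fails at once if the wheel is let back far past one notch (more than 0.80 rad) (value of joint wheel above 0.8 rad).
It fails at once if the pawl is gripped or forced (over 30 N) (contact force between the fingers and pawl above 30 N).
It fails at once if the wheel is gripped or forced (over 30 N) (contact force between the fingers and wheel above 30 N).
It fails at once if another thing on the table is moved by more than 30 mm or lifted (distance of any of cone_orange, cone_green, spool, tape, brush, screwdriver, mug from where it was at the start of the episode above 0.03 m).
It also fails if it takes over 67 s, if anything falls off the work surface, if the arm or the gripper's body presses on something with over 40 N, if the wrist force passes 120 N, or if a joint passes its speed limit or range.

## Working session

There is one attempt and no reset: what is moved stays moved. The work goes in short steps, Python scripts to look and compute and a tool call to move; the robot and the scene stay as the last step left them, time stands still between calls to the robot, and variables do not carry over. Pictures are saved under pics/ and viewed, at most 10 in all, crops included, and the job is handed in when it is done.

Besides the shell and the picture viewer there is one more tool, called after "Emit:" as name(argument=value, ...), one argument or row to a line, values as JSON. step_arm: Moves the arm, as the interface text tells. Its arguments: {"type":"object","properties":{"targets":{"type":"array","items":{"type":"array"}},"grip_force":{"type":"number"}},"required":["targets"]}

```bash
mkdir -p pics
cat > h.py <<'E'
import numpy as np, cv2
from workcell import *
from scipy.spatial.transform import Rotation as Ro
from scipy.optimize import least_squares
def proj(c,X):
    p=c["R"]@np.asarray(X)+c["t"]; p=np.array(c["camera_matrix"])@p; return p[:2]/p[2]
def tri(obs):
    A=[];b=[]
    for c,(u,v) in obs:
        R=np.array(c["R"]);t=np.array(c["t"]);d=R.T@np.linalg.inv(c["camera_matrix"])@[u,v,1];d/=np.linalg.norm(d);o=-R.T@t
        P=np.eye(3)-np.outer(d,d);A.append(P);b.append(P@o)
    X=np.linalg.lstsq(np.vstack(A),np.hstack(b),rcond=None)[0]
    return X,[np.round(np.array(o)-proj(c,X),1) for c,o in obs]
E
python3 - <<'E'
from h import *
s=read_state();print(s["time"],s["tool_pos"],s["tcp_rot"],nose_length() if callable(nose_length) else nose_length)
im={}
for n in ("scene","top"):
    im[n]=read_camera(n);cv2.imwrite(f"pics/{n}0.png",im[n][...,::-1])
for q in ("red_ball","pawl_pin","pawl_axis","wheel_axis","winch"):
    o=[]
    for n in ("scene","top"):
        r=tip_of(n,q)
        print(q,n,[(np.round(x["at"],1),round(x["score"],2)) for x in r[:2]])
        if r:o.append((calibration(n),np.array(r[0]["at"])[::-1]))
    if len(o)==2:print(tri(o))
E
```

```text
0.0 [0.15754204 0.65577349 0.30256574] [-0.36947262 -3.11946985  0.00346574] 0.0726
red_ball scene [(array([157.2, 271.2]), 0.98)]
red_ball top [(array([221.2, 234.2]), 0.61)]
(array([0.49271261, 0.04521939, 0.18286738]), [array([-5.1,  0.2]), array([-5.2,  0.1])])
pawl_pin scene [(array([166.7, 204.3]), 0.51)]
pawl_pin top [(array([212.5, 311.6]), 0.55), (array([200.4, 215.7]), 0.49)]
(array([ 0.51378452, -0.1388794 ,  0.1676245 ]), [array([0.9, 0.1]), array([ 0.9, -0. ])])
pawl_axis scene [(array([185.6, 212. ]), 0.79)]
pawl_axis top [(array([193.6, 299.9]), 0.97)]
(array([ 0.56431034, -0.11404369,  0.14863678]), [array([-0., -0.]), array([-0.,  0.])])
wheel_axis scene [(array([176.5, 241.8]), 0.73)]
wheel_axis top [(array([218.7, 272.1]), 0.65)]
(array([ 0.49820999, -0.04244036,  0.12189892]), [array([-0.5, -0. ]), array([-0.5,  0. ])])
winch scene [(array([208.9, 242.3]), 0.94)]
winch top [(array([216.8, 268.5]), 0.79), (array([196.6, 299.5]), 0.41)]
(array([ 0.50363714, -0.04095565,  0.0069831 ]), [array([-1.5, -0. ]), array([-1.4,  0. ])])
```

```bash
cd pics; python3 -c "
import cv2,numpy as np
a=cv2.imread('scene0.png');b=cv2.imread('top0.png');cv2.imwrite('both.png',cv2.resize(np.vstack([a,b]),None,fx=.78,fy=.78))"
```

```text
(no output)
```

View pics/both.png

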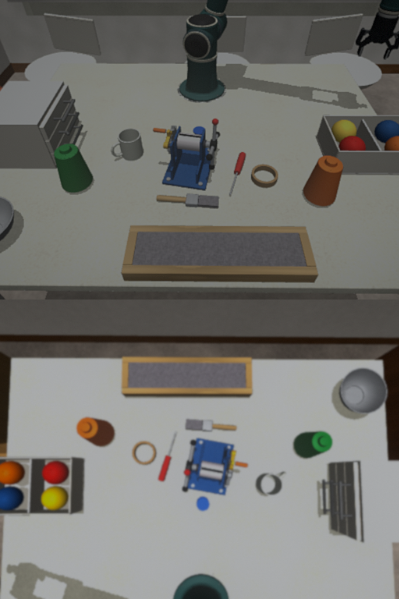

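```bash
cat >> h.py <<'E'
M=lambda w=0:{"red_ball":[85*np.sin(w-.2618),80,105+85*np.cos(w-.2618)],"pawl_pin":[36,-91,170],"pawl_axis":[70,-62,141],"wheel_axis":[0,0,105],"winch":[0,0,0]}
def W(p,X): # winch->world
    c,s=np.cos(p[2]),np.sin(p[2]);X=np.array(X)/1000
    return np.array([p[0]+c*X[0]-s*X[1],p[1]+s*X[0]+c*X[1],X[2]])
def fit(obs,p0=(.5,-.04,.0)):
    f=lambda p:np.hstack([proj(c,W(p,M()[q]))-o for q,c,o in obs])
    r=least_squares(f,p0,loss="soft_l1");return r.x,f(r.x).reshape(-1,2).round(1)
E
python3 - <<'E'
from h import *
import cv2
obs=[]
D={"red_ball":((157.2,271.2),(221.2,234.2)),"pawl_pin":((166.7,204.3),(212.5,311.6)),"pawl_axis":((185.6,212),(193.6,299.9)),"wheel_axis":((176.5,241.8),(218.7,272.1)),"winch":((208.9,242.3),(216.8,268.5))}
for q,v in D.items():
    for n,a in zip(("scene","top"),v): obs.append((q,calibration(n),np.array(a[::-1])))
p,r=fit(obs);print(p);print(r)
out=[]
for n,(x,y) in (("scene",(190,140)),("top",(215,160))):
    im=cv2.imread(f"pics/{n}0.png");c=calibration(n);k=5
    cr=cv2.resize(im[y:y+110,x:x+ 115],None,fx=k,fy=k,interpolation=cv2.INTER_CUBIC)
    for X in list(M().values())+[[36,-71,170],[36,-111,170],[-85,75,12],[-85,-75,12],[115,75,12],[115,-75,12]]:
        u=(proj(c,W(p,X))-[x,y]+.5)*k
        cv2.drawMarker(cr,tuple(int(v) for v in u),(255,0,255),0,10,1)
    out.append(cr)
cv2.imwrite("pics/c1.png",cv2.resize(np.hstack(out),None,fx=.69,fy=.69))
for n in ("scene","top"):
    c=calibration(n);print(n,-np.array(c["R"]).T@c["t"])
E
```

```text
[ 0.49901693 -0.04191585 -0.19388195]
[[ 3.4 -1.5]
 [ 6.8 -0.1]
 [-0.8 -0.1]
 [-1.  -1.1]
 [-0.3 -0. ]
 [ 0.5  3.4]
 [ 0.8  5.1]
 [-0.1 -0.3]
 [ 1.3  0.6]
 [ 1.6  1.5]]
scene [1.33000732 0.00507044 0.83549544]
top [0.50176105 0.0127568  1.07355776]
```

View pics/c1.png

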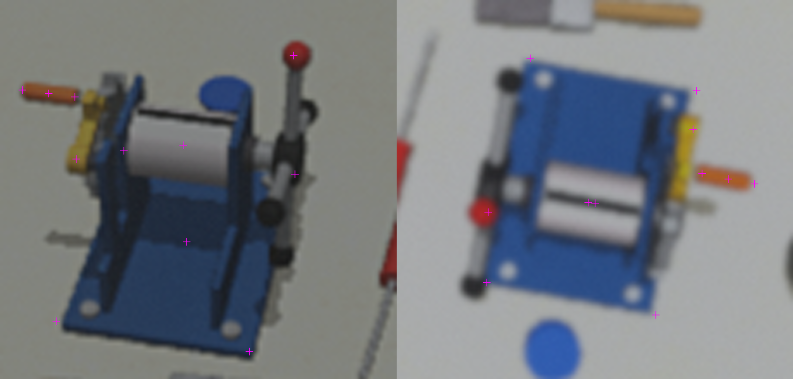

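```bash
cat >> h.py <<'E'
P=np.array([0.49901693,-0.04191585,-0.19388195])
def rel(p=P):
    "tip in winch frame mm; yaw error of tool (about tool z, to apply)"
    s=read_state();R=Ro.from_rotvec(s["tcp_rot"]).as_matrix();t=np.array(s["tool_pos"])+R[:,2]*nose_length()
    c,sn=np.cos(p[2]),np.sin(p[2]);d=t-[p[0],p[1],0]
    w=np.array([c*d[0]+sn*d[1],-sn*d[0]+c*d[1],d[2]])*1000
    Rw=np.array([[c,-sn,0],[sn,c,0],[0,0,1]]);Rd=Rw@np.diag([-1,1,-1.])
    return s["time"],w.round(1),Ro.from_matrix(R.T@Rd).as_rotvec().round(4),R
E
python3 - <<'E'
from h import *
t,w,r,R=rel();print(t,w,r);c=calibration("wrist");print(np.array(c["R"])@R, np.array(c["R"])@read_state()["tool_pos"]+c["t"],c["camera_matrix"])
E
```

```text
Traceback (most recent call last):
  File "h.py", line 24, in rel
    s=read_state();R=Ro.from_rotvec(s["tcp_rot"]).as_matrix();t=np.array(s["tool_pos"])+R[:,2]*nose_length()
                                                                                               ~~~~~~~~~~~^^
TypeError: 'float' object is not callable
```

```bash
sed -i 's/nose_length()/nose_length/' h.py
python3 - <<'E'
from h import *
t,w,r,R=rel();print(t,w,r);c=calibration("wrist");print(np.array(c["R"])@R, np.array(c["R"])@read_state()["tool_pos"]+c["t"],c["camera_matrix"])
E
```

```text
0.6 [-469.4  619.4  231.3] [ 0.      0.     -0.0419]
[[-6.65444537e-04  9.99999385e-01 -8.87309564e-04]
 [-9.45588065e-01 -9.17936434e-04 -3.25364979e-01]
 [-3.25365593e-01  6.22516986e-04  9.45588094e-01]] [0.00045614 0.05605782 0.09327478] [[283.47109223   0.         258.38693075]
 [  0.         283.47109223 187.86830454]
 [  0.           0.           1.        ]]
```

Emit:
step_arm(
  targets=[
    [[0,0,-0.042],[-38,-12,0],0],
    [[0,0,0],[-38,-12,0],0],
    [[0,0,0],[-38,-12,0],0],
    [[0,0,0],[-38,-12,0],0],
    [[0,0,0],[-17,-38,0],0],
  ],
)

```text
time: 1.02
tool_pos: [0.3105, 0.5389, 0.3036]
tcp_rot: [0.305, 3.124, 0.004]
wrist_force: [0.1, -0.7, -0.5]
width: 0.3
grip_force: 0.0
```

Emit:
step_arm(
  targets=[
    [[0,0,0],[-17,-37,0],0],
    [[0,0,0],[-17,-37,0],0],
    [[0,0,0],[-17,-37,0],0],
    [[0,0,0],[-17,-37,0],0],
    [[0,0,0],[-17,-37,0],0],
  ],
)

```text
time: 1.43
tool_pos: [0.354, 0.3382, 0.3041]
tcp_rot: [0.303, 3.126, 0.001]
wrist_force: [0.0, -0.1, -0.2]
width: -0.0
grip_force: 0.0
```

Emit:
step_arm(
  targets=[
    [[0,0,0],[-17,-37,0],0],
    [[0,0,0],[-17,-37,0],0],
    [[0,0,0],[-17,-37,0],0],
    [[0,0,0],[-17,-37,0],0],
    [[0,0,0],[-17,-37,0],0],
  ],
)

```text
time: 1.85
tool_pos: [0.4017, 0.1403, 0.3044]
tcp_rot: [0.303, 3.126, 0.001]
wrist_force: [1.0, 0.2, -0.6]
width: 0.001
grip_force: 0.0
```

Emit:
step_arm(
  targets=[
    [[0,0,0],[0,-37,0],0],
    [[0,0,0],[0,-37,0],0],
    [[0,0,0],[0,-37,0],0],
    [[0,0,0],[0,-30,0],0],
    [[0,0,0],[0,0,0],0],
  ],
)

```text
time: 2.27
tool_pos: [0.3735, -0.0003, 0.3041]
tcp_rot: [0.312, 3.125, -0.004]
wrist_force: [-0.2, 0.8, 0.8]
width: 0.002
grip_force: 0.0
```

Run:
```python
from h import *
t,w,r,R=rel();print(t,w,r)
c=calibration("wrist");im=read_camera("wrist");cv2.imwrite("pics/w1.png",im[...,::-1])
for q in M():
    x=tip_of("wrist",q);print(q,[(np.round(a["at"][::-1],1),round(a["score"],2)) for a in x[:2]],proj(c,W(P,M()[q])).round(1))
```

```text
2.2667 [-131.1   16.5  231.5] [-0.0025  0.0011 -0.0054]
red_ball [(array([339.2, 333.2]), 0.95)] [335.  330.8]
pawl_pin [] [149.2 363.9]
pawl_axis [(array([269.9, 328.6]), 0.72), (array([426.2, 252.8]), 0.42)] [189.  362.7]
wheel_axis [] [245.2 288.5]
winch [(array([254.6, 245.1]), 0.61)] [248.4 242. ]
```

View pics/w1.png

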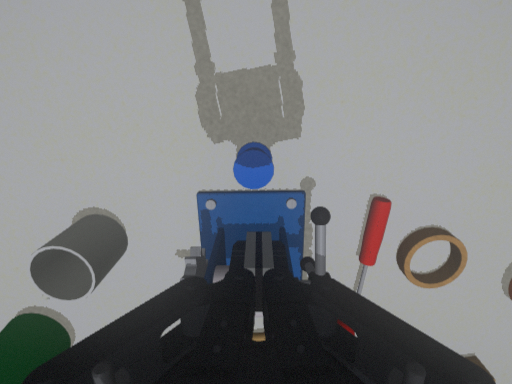

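Run:
```python
from h import *
c=calibration("wrist")
O=[([-85,75,12],(303.5,191.5)),([-85,-75,12],(197.5,191.5)),(M()["red_ball"],(339.2,333.2))]
print([(proj(c,W(P,a))-b).round(1) for a,b in O])
print(proj(c,[read_state()["tool_pos"][0],read_state()["tool_pos"][1],.231]))
f=lambda p:np.hstack([proj(c,W(p,a))-b for a,b in O]);r=least_squares(f,P);print(r.x,f(r.x).round(1))
```

```text
[array([-5.9, -0.3]), array([-10.6,  -0.4]), array([-11.8,  -1.9])]
[259.0409949  244.32070259]
[ 0.5020554  -0.03210227 -0.20191949] [ 2.   0.9 -2.5 -0.1  0.3 -0.3]
```

Run:
```python
from h import *
print(rel()[:3]);c=calibration("wrist");im=read_camera("wrist");c2=calibration("wrist")
print(proj(c,W(P,[0,0,0])),proj(c2,W(P,[0,0,0])))
x=tip_of("wrist","red_ball")[0]["at"][::-1]
# base blue mask -> top edge corners
hsv=cv2.cvtColor(im,cv2.COLOR_RGB2HSV);m=((hsv[...,0]>105)&(hsv[...,0]<125)&(hsv[...,1]>130)).astype(np.uint8)
for row in (200,210,225):
    u=np.where(m[row,150:330])[0]+150;print(row,u.min(),u.max())
u0,u1=u.min(),u.max()
for col in (u0+8,u0+52,u1-8): 
    v=np.where(m[188-8:215,col])[0]+180;print(col,v.min())
a,b=proj(c,W(P,[-85,-75,12])),proj(c,W(P,[-85,75,12]));print(a,b,x,proj(c,W(P,M()["red_ball"])))
```

```text
(2.5667, array([-130.9,   21.9,  231.4]), array([0.0004, 0.    , 0.002 ]))
[243.65456029 242.04920868] [243.62061142 242.11855712]Traceback (most recent call last):
  File "<stdin>", line 4, in <module>
IndexError: list index out of range
```

Run:
```python
from h import *
c=calibration("wrist");im=read_camera("wrist");cv2.imwrite("pics/w2.png",im[...,::-1])
x=tip_of("wrist","red_ball")
hsv=cv2.cvtColor(im,cv2.COLOR_RGB2HSV);m=((hsv[...,0]>105)&(hsv[...,0]<125)&(hsv[...,1]>130)).astype(np.uint8)
for row in (200,210,225):
    u=np.where(m[row,150:330])[0]+150;print(row,u.min(),u.max())
u0,u1=u.min(),u.max()
for col in (u0+8,u1-8): 
    v=np.where(m[180:215,col])[0]+180;print(col,v.min())
a,b=proj(c,W(P,[-85,-75,12])),proj(c,W(P,[-85,75,12]));print(a,b,x,proj(c,W(P,M()["red_ball"])))
```

```text
200 192 298
210 193 298
225 195 297
203 194
289 193
[186.9276581  191.17349886] [297.61648741 191.32493599] [] [327.40613674 331.51102562]
```

Emit:
step_arm(
  targets=[
    [[0,0,0],[-20,-29,0],0],
    [[0,0,0],[-30,-29,0],0],
    [[0,0,0],[-30,-29,0],0],
    [[0,0,0],[-30,-28,10],0],
    [[0,0,0],[0,0,20],0],
  ],
)

```text
time: 3.18
tool_pos: [0.4656, -0.1347, 0.2767]
tcp_rot: [0.306, 3.118, -0.007]
wrist_force: [1.4, 0.2, -0.7]
width: -0.002
grip_force: 0.0
```

Emit:
step_arm(
  targets=[
    [[0,0,0],[0,0,20],0],
    [[0,0,0],[0,0,16],0],
    [[0,0,0],[0,0,10],0],
    [[0,0,0],[0,0,0],0],
    [[0,0,0],[0,0,0],0],
  ],
)

```text
time: 3.6
tool_pos: [0.4599, -0.1292, 0.2277]
tcp_rot: [-0.303, -3.126, -0.0]
wrist_force: [-0.6, -0.4, -0.9]
width: -0.002
grip_force: 0.0
```

Run:
```python
from h import *
print(rel()[:3]);out=[]
for n,(x,y) in (("scene",(190,140)),("top",(215,160))):
    im=read_camera(n)[...,::-1];out.append(cv2.resize(im[y:y+110,x:x+ 115],None,fx=3.45,fy=3.45,interpolation=cv2.INTER_CUBIC))
cv2.imwrite("pics/c2.png",np.hstack(out))
```

```text
(3.6, array([-21.7, -93.2, 155.1]), array([ 0.0002, -0.0012,  0.0009]))
```

View pics/c2.png

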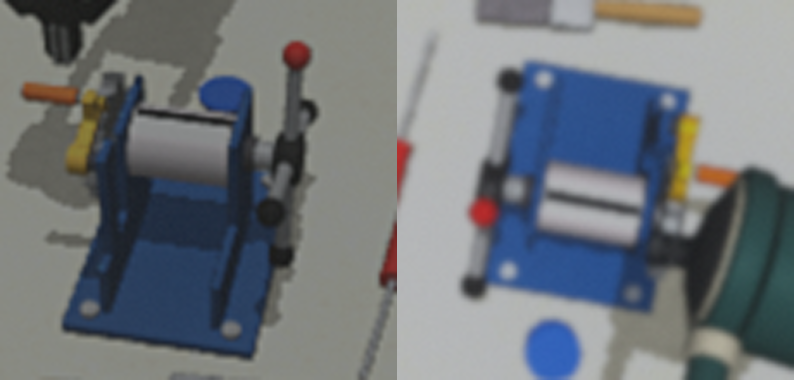

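Emit:
step_arm(
  targets=[
    [[0,0,0],[-8,0,0],0],
    [[0,0,0],[-8,0,0],0],
    [[0,0,0],[-8,0,0],0],
    [[0,0,0],[-8,0,0],0],
    [[0,0,0],[-5,0,0],0],
  ],
)

```text
time: 4.12
tool_pos: [0.4979, -0.1372, 0.2285]
tcp_rot: [0.304, 3.126, -0.0]
wrist_force: [-1.3, -0.4, 0.8]
width: -0.002
grip_force: 0.0
```

Emit:
step_arm(
  targets=[
    [[0,0,0],[-5,0,0],0],
    [[0,0,0],[-5,0,0],0],
    [[0,0,0],[-5,0,0],0],
    [[0,0,0],[-5,0,0],0],
    [[0,0,0],[-5,0,0],0],
  ],
)

```text
time: 4.53
tool_pos: [0.5212, -0.1417, 0.2279]
tcp_rot: [-0.304, -3.127, -0.0]
wrist_force: [-0.9, -0.1, -1.2]
width: -0.001
grip_force: 0.4
```

Emit:
step_arm(
  targets=[
    [[0,0,0],[-5,0,0],0],
    [[0,0,0],[-5,0,0],0],
    [[0,0,0],[-5,0,0],0],
    [[0,0,0],[-5,0,0],0],
    [[0,0,0],[-5,0,0],0],
  ],
)

```text
time: 4.95
tool_pos: [0.5459, -0.1466, 0.2281]
tcp_rot: [0.304, 3.127, -0.0]
wrist_force: [-0.1, -0.7, -0.6]
width: -0.001
grip_force: 0.2
```

Emit:
step_arm(
  targets=[
    [[0,0,0],[-5,0,0],0],
    [[0,0,0],[0,0,0],0],
    [[0,0,0],[0,0,0],0],
    [[0,0,0],[0,0,0],0],
    [[0,0,0],[0,0,0],0],
  ],
)

```text
time: 5.37
tool_pos: [0.55, -0.1475, 0.228]
tcp_rot: [-0.304, -3.127, 0.0]
wrist_force: [0.1, -0.1, -0.8]
width: 0.003
grip_force: 0.0
```

```bash
cat >> h.py <<'E'
def shot(f):
    out=[]
    for n,(x,y) in (("scene",(190,140)),("top",(215,160))):
        im=read_camera(n)[...,::-1];out.append(cv2.resize(im[y:y+110,x:x+ 115],None,fx=3.45,fy=3.45,interpolation=cv2.INTER_CUBIC))
    cv2.imwrite(f,np.hstack(out))
E
python3 - <<'E'
from h import *
print(rel()[:3]);shot("pics/c3.png")
E
```

```text
(5.3667, array([ 70.4, -93.7, 155.4]), array([-0.0001, -0.0001,  0.    ]))
```

View pics/c3.png

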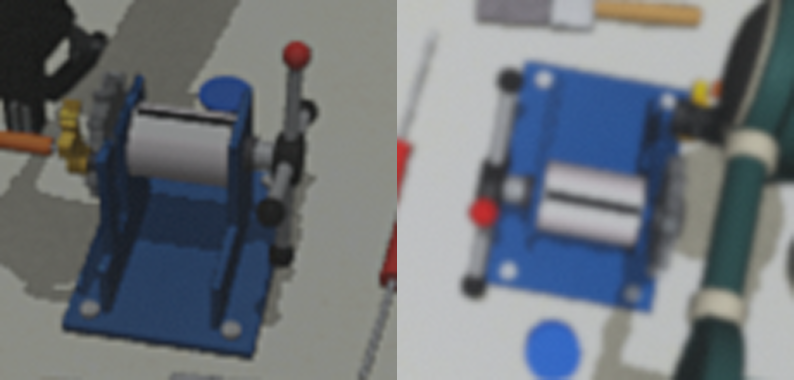

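Emit:
step_arm(
  targets=[
    [[0,0,0],[10,0,-25],0],
    [[0,0,0],[15,0,-30],0],
    [[0,0,0],[25,20,-25],0],
    [[0,0,0],[25,30,0],0],
    [[0,0,0],[25,30,0],0],
  ],
)

```text
time: 5.88
tool_pos: [0.4678, -0.0496, 0.3107]
tcp_rot: [0.307, 3.121, -0.0]
wrist_force: [0.1, 1.0, -0.3]
width: 0.0
grip_force: 0.0
```

Emit:
step_arm(
  targets=[
    [[0,0,0],[20,30,0],0],
    [[0,0,0],[15,30,0],0],
    [[0,0,0],[0,25,0],0],
    [[0,0,0],[0,12,15],0],
    [[0,0,0],[0,0,20],0],
  ],
)

```text
time: 6.3
tool_pos: [0.4533, 0.0547, 0.2753]
tcp_rot: [0.299, 3.121, 0.003]
wrist_force: [0.4, 0.7, 0.3]
width: 0.0
grip_force: 0.0
```

Emit:
step_arm(
  targets=[
    [[0,0,0],[0,0,20],0],
    [[0,0,0],[0,0,13],0],
    [[0,0,0],[0,0,0],0],
    [[0,0,0],[0,0,0],0],
    [[0,0,0],[0,0,0],0],
  ],
)

```text
time: 6.72
tool_pos: [0.4523, 0.0522, 0.241]
tcp_rot: [0.304, 3.125, 0.0]
wrist_force: [-0.4, -0.2, 0.4]
width: -0.001
grip_force: 0.0
```

Run:
```python
from h import *
print(rel()[:3]);shot("pics/c4.png");o=[]
for n in ("scene","top"):
    read_camera(n);r=tip_of(n,"red_ball");print(n,r[:1],proj(calibration(n),W(P,M()["red_ball"])))
```

```text
(6.7167, array([-63.8,  83.4, 168.4]), array([ 0.0003,  0.0014, -0.0001]))
scene [{'at': [155.4, 273.0], 'score': 0.79}] [274.64906491 155.688203  ]
top [{'at': [222.7, 237.0], 'score': 0.79}] [241.04904654 221.08790232]
```

View pics/c4.png

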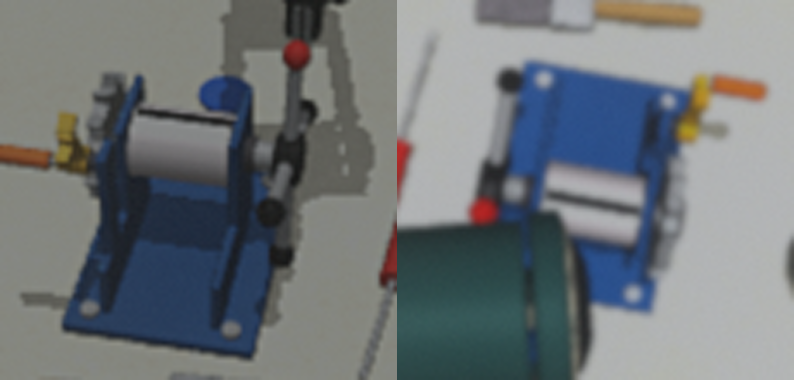

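Emit:
step_arm(
  targets=[
    [[0,0,0],[-5,0,0],0],
    [[0,0,0],[-5,0,0],0],
    [[0,0,0],[-4,0,0],0],
    [[0,0,0],[-4,0,0],0],
    [[0,0,0],[-4,0,0],0],
  ],
)

```text
time: 7.43
tool_pos: [0.4739, 0.0479, 0.24]
tcp_rot: [-0.304, -3.126, -0.0]
wrist_force: [-2.3, 0.9, 1.7]
width: -0.001
grip_force: 1.4
```

Emit:
step_arm(
  targets=[
    [[0,0,0],[-4,0,0],0],
    [[0,0,0],[-4,0,0],0],
    [[0,0,0],[-4,0,0],0],
    [[0,0,0],[-4,0,0],0],
    [[0,0,0],[-4,0,0],0],
  ],
)

```text
time: 7.85
tool_pos: [0.4934, 0.0441, 0.24]
tcp_rot: [-0.304, -3.127, -0.0]
wrist_force: [-1.2, 0.9, 0.9]
width: 0.002
grip_force: 1.1
```

Emit:
step_arm(
  targets=[
    [[0,0,0],[-4,0,0],0],
    [[0,0,0],[-4,0,0],0],
    [[0,0,0],[-3,0,0],0],
    [[0,0,0],[-3,0,0],0],
    [[0,0,0],[-2,0,0],0],
  ],
)

```text
time: 8.27
tool_pos: [0.5091, 0.041, 0.2399]
tcp_rot: [0.304, 3.127, 0.0]
wrist_force: [-1.7, 0.4, 0.6]
width: 0.001
grip_force: 0.9
```

Emit:
step_arm(
  targets=[
    [[0,0,0],[-2,0,0],0],
    [[0,0,0],[0,0,0],0],
    [[0,0,0],[0,0,0],0],
  ],
)

```text
time: 8.52
tool_pos: [0.511, 0.0405, 0.2399]
tcp_rot: [0.304, 3.126, -0.0]
wrist_force: [0.1, -0.2, -0.4]
width: -0.002
grip_force: 0.1
```

```bash
cat >> h.py <<'E'
def red(n):
    im=read_camera(n);h=cv2.cvtColor(im,cv2.COLOR_RGB2HSV);c=calibration(n)
    m=(((h[...,0]<6)|(h[...,0]>174))&(h[...,1]>140)&(h[...,2]>50)).astype(np.uint8)
    k,l,s,ce=cv2.connectedComponentsWithStats(m);u0=proj(c,W(P,M(.3)["red_ball"]))
    return im,c,[(s[i,4],ce[i].round(1)) for i in range(1,k) if np.linalg.norm(ce[i]-u0)<25 and s[i,4]>5]
E
python3 - <<'E'
from h import *
print(rel()[:3]);shot("pics/c5.png")
for n in ("scene","top"):
    im,c,r=red(n);print(n,r,{w:proj(c,W(P,M(w)["red_ball"])).round(1) for w in (0,.35,.45,.55,.65)},[x["at"] for x in tip_of(n,"red_ball")])
E
```

```text
(8.5167, array([ -4.1,  83.2, 167.3]), array([-0.0002,  0.0006,  0.0001]))
scene [(np.int32(48), array([273. , 164.5]))] {0: array([274.6, 155.7]), 0.35: array([272.6, 162.1]), 0.45: array([272. , 164.5]), 0.55: array([271.4, 167.2]), 0.65: array([270.8, 170.2])} [[165.5, 267.7]]
top [] {0: array([241. , 221.1]), 0.35: array([243.3, 209.6]), 0.45: array([243.9, 206.3]), 0.55: array([244.6, 203.1]), 0.65: array([245.2, 200. ])} []
```

View pics/c5.png

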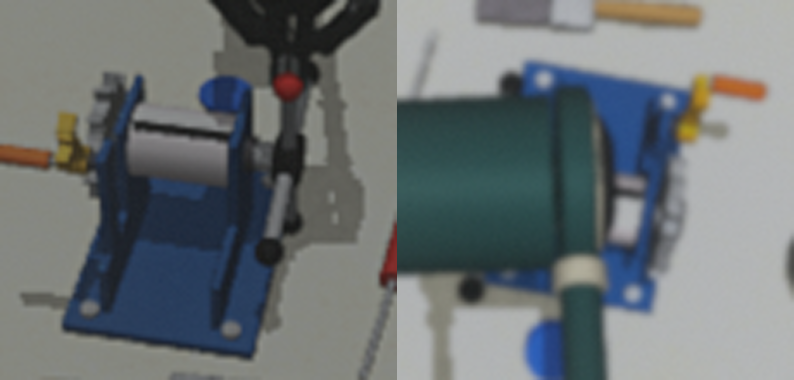

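Emit:
step_arm(
  targets=[
    [[0,0,0],[-2,0,0],0],
    [[0,0,0],[-2,0,0],0],
    [[0,0,0],[0,0,0],0],
    [[0,0,0],[0,0,0],0],
  ],
)

```text
time: 9.15
tool_pos: [0.5146, 0.0399, 0.2398]
tcp_rot: [-0.304, -3.126, 0.0]
wrist_force: [-2.2, 1.0, -0.5]
width: -0.001
grip_force: 0.6
```

Emit:
step_arm(
  targets=[
    [[0,0,0],[5,0,0],0],
    [[0,0,0],[15,0,0],0],
    [[0,0,0],[25,0,0],0],
    [[0,0,0],[25,0,0],0],
    [[0,0,0],[0,0,-30],0],
  ],
)

```text
time: 9.57
tool_pos: [0.4347, 0.0534, 0.2599]
tcp_rot: [-0.301, -3.104, 0.005]
wrist_force: [-0.9, -0.0, -2.8]
width: -0.005
grip_force: 0.0
```

Emit:
step_arm(
  targets=[
    [[0,0,0],[0,-15,-35],0],
    [[0,0,0],[0,-35,0],0],
    [[0,0,0],[0,-35,0],0],
    [[0,0,0],[0,-35,0],0],
    [[0,0,0],[0,-35,0],0],
  ],
)

```text
time: 9.98
tool_pos: [0.4157, -0.0999, 0.3059]
tcp_rot: [0.302, 3.124, -0.001]
wrist_force: [0.8, -0.6, -0.6]
width: 0.001
grip_force: 0.0
```

Emit:
step_arm(
  targets=[
    [[0,0,0],[0,-35,0],0],
    [[0,0,0],[0,0,0],0],
    [[0,0,0],[0,0,0],0],
  ],
)

```text
time: 10.23
tool_pos: [0.409, -0.1345, 0.3053]
tcp_rot: [0.311, 3.125, -0.0]
wrist_force: [-0.2, 0.4, 0.1]
width: 0.002
grip_force: 0.0
```

Run:
```python
from h import *
print(rel()[:3]);shot("pics/c6.png")
for n in ("scene","top"):
    im,c,r=red(n);print(n,r,{w:proj(c,W(P,M(w)["red_ball"])).round(1) for w in (0,.45,.5,.55,.6)},[x["at"] for x in tip_of(n,"red_ball")])
    for X in ([105,-91,169],[105,-71,169],[105,-111,169]): print(proj(calibration(n),W(P,X)).round(1))
    print([(x["at"],x["score"]) for x in tip_of(n,"pawl_pin")])
```

```text
(10.2333, array([ -70.4, -108.2,  232.7]), array([-0.0001,  0.001 , -0.0044]))
scene [(np.int32(38), array([272.8, 165.7]))] {0: array([274.6, 155.7]), 0.45: array([272. , 164.5]), 0.5: array([271.7, 165.9]), 0.55: array([271.4, 167.2]), 0.6: array([271.1, 168.7])} [[166.4, 268.4]]
[195.1 184.8]
[203.1 185.9]
[187.1 183.7]
[([184.2, 195.3], 0.71)]
top [(np.int32(36), array([242.8, 205.2]))] {0: array([241. , 221.1]), 0.45: array([243.9, 206.3]), 0.5: array([244.2, 204.7]), 0.55: array([244.6, 203.1]), 0.6: array([244.9, 201.6])} [[207.3, 241.4]]
[315.2 185.3]
[307.7 183.8]
[322.8 186.7]
[([185.3, 313.5], 0.77)]
```

View pics/c6.png

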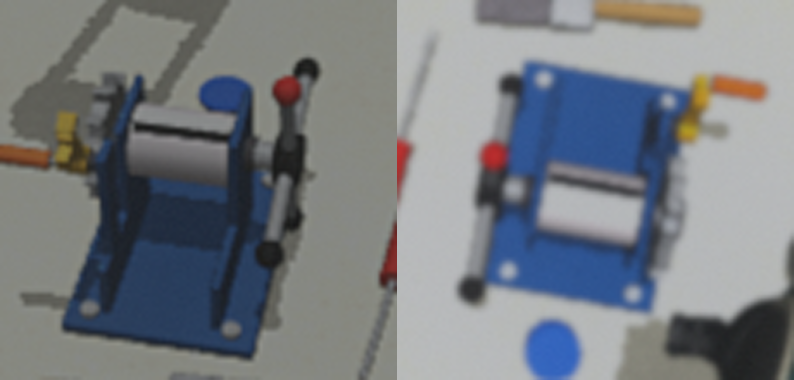

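Emit:
step_arm(
  targets=[
    [[0,0,0],[-30,5,-5],0],
    [[0,0,0],[-38,5,0],0],
    [[0,0,0],[-38,3,0],0],
    [[0,0,0],[-38,2,0],0],
    [[0,0,0],[-38,0,0],0],
  ],
)

```text
time: 11.05
tool_pos: [0.5929, -0.1523, 0.3098]
tcp_rot: [0.301, 3.127, 0.0]
wrist_force: [-0.0, -0.1, 0.5]
width: -0.001
grip_force: 0.0
```

Emit:
step_arm(
  targets=[
    [[0,0,0],[-35,0,0],0],
    [[0,0,0],[0,0,0],0],
    [[0,0,0],[0,0,25],0],
    [[0,0,0],[0,0,30],0],
    [[0,0,0],[0,0,30],0],
  ],
)

```text
time: 11.47
tool_pos: [0.6261, -0.1595, 0.2248]
tcp_rot: [0.302, 3.125, -0.001]
wrist_force: [-0.4, -0.0, -0.3]
width: -0.003
grip_force: 0.0
```

Emit:
step_arm(
  targets=[
    [[0,0,0],[0,0,0],0],
    [[0,0,0],[0,0,0],0],
    [[0,0,0],[0,0,0],0],
  ],
)

```text
time: 11.72
tool_pos: [0.6258, -0.1599, 0.2265]
tcp_rot: [0.303, 3.126, -0.0]
wrist_force: [0.0, -0.6, -0.0]
width: 0.007
grip_force: 0.0
```

Run:
```python
from h import *
print(rel()[:3])
```

```text
(11.7167, array([147.2, -91.3, 153.9]), array([-0.0001,  0.0015,  0.0007]))
```

Emit:
step_arm(
  targets=[
    [[0,0,0],[8,0,0],0],
    [[0,0,0],[8,0,0],0],
    [[0,0,0],[5,0,0],0],
    [[0,0,0],[5,0,0],0],
    [[0,0,0],[5,0,0],0],
  ],
)

```text
time: 12.13
tool_pos: [0.5946, -0.1542, 0.2262]
tcp_rot: [0.304, 3.124, -0.001]
wrist_force: [1.6, -1.2, 0.4]
width: 0.002
grip_force: 0.5
```

Emit:
step_arm(
  targets=[
    [[0,0,0],[5,0,0],0],
    [[0,0,0],[5,0,0],0],
    [[0,0,0],[5,0,0],0],
    [[0,0,0],[5,0,0],0],
    [[0,0,0],[4,0,0],0],
  ],
)

```text
time: 12.55
tool_pos: [0.5704, -0.1493, 0.2248]
tcp_rot: [-0.304, -3.126, -0.0]
wrist_force: [0.2, 0.0, 0.2]
width: 0.001
grip_force: 0.1
```

Emit:
step_arm(
  targets=[
    [[0,0,0],[4,0,0],0],
    [[0,0,0],[4,0,0],0],
    [[0,0,0],[0,0,0],0],
    [[0,0,0],[0,0,0],0],
    [[0,0,0],[0,0,0],0],
  ],
)

```text
time: 12.97
tool_pos: [0.5635, -0.148, 0.225]
tcp_rot: [0.304, 3.127, 0.0]
wrist_force: [-0.2, -0.6, 0.4]
width: -0.002
grip_force: 0.0
```

Emit:
step_arm(
  targets=[
    [[0,0,0],[-20,0,0],0],
    [[0,0,0],[-30,0,0],0],
    [[0,0,0],[-20,0,-20],0],
    [[0,0,0],[0,0,-40],0],
    [[0,0,0],[0,0,-40],0],
  ],
)

```text
time: 13.38
tool_pos: [0.6322, -0.1614, 0.323]
tcp_rot: [-0.303, -3.121, -0.002]
wrist_force: [0.5, -0.3, 0.3]
width: -0.002
grip_force: 0.0
```

Emit:
step_arm(
  targets=[
    [[0,0,0],[0,-40,0],0],
    [[0,0,0],[0,-40,0],0],
    [[0,0,0],[0,-40,0],0],
    [[0,0,0],[0,0,0],0],
    [[0,0,0],[0,0,0],0],
  ],
)

```text
time: 13.8
tool_pos: [0.6084, -0.2815, 0.3247]
tcp_rot: [-0.31, -3.126, -0.0]
wrist_force: [-1.3, 1.4, -0.2]
width: 0.002
grip_force: 0.0
```

Run:
```python
from h import *
print(rel()[:3]);shot("pics/c7.png")
for n in ("scene","top"):
    im,c,r=red(n);print(n,r,[(x["at"],x["score"]) for x in tip_of(n,"pawl_pin")],{a:proj(c,W(P,[70+45*np.cos(2.435-a),-91,141+45*np.sin(2.435-a)])).round(1) for a in (0,.2)})
```

```text
(13.8, array([ 153.5, -214. ,  252.1]), array([ 0.0001, -0.0002, -0.0037]))
scene [(np.int32(37), array([272.8, 165.6]))] [([162.7, 200.8], 0.72), ([228.3, 337.1], 0.39)] {0: array([203.5, 166.5]), 0.2: array([202.6, 166.2])}
top [(np.int32(36), array([242.8, 205.2]))] [([210.2, 309.3], 0.75)] {0: array([310.6, 211.4]), 0.2: array([311.5, 208.9])}
```

View pics/c7.png

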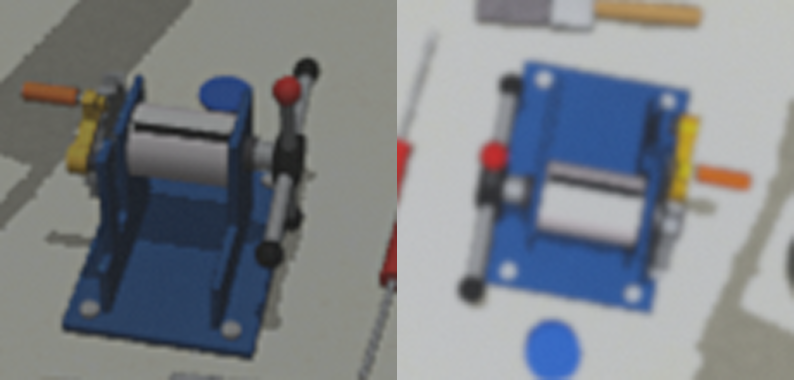

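Run:
```python
from h import *
def org(im):
    h=cv2.cvtColor(im,cv2.COLOR_BGR2HSV);m=(h[...,0]>=7)&(h[...,0]<=16)&(h[...,1]>150)&(h[...,2]>80);return m
for n,(x0,x1,y0,y1) in (("scene",(190,215,155,178)),("top",(300,325,200,222))):
    o=[]
    for im in (cv2.imread(f"pics/{n}0.png"),read_camera(n)[...,::-1].copy()):
        v,u=np.where(org(im)[y0:y1,x0:x1]);o.append((len(u),(u.mean()+x0).round(2),(v.mean()+y0).round(2)))
    print(n,o)
```

```text
scene [(48, np.float64(203.96), np.float64(166.52)), (57, np.float64(204.28), np.float64(166.63))]
top [(42, np.float64(309.14), np.float64(211.1)), (41, np.float64(309.22), np.float64(211.15))]
```

The roller is within 0.4 px of its starting position, where a pawl sitting on a tooth (0.2 rad) would shift it about 2.5 px in the top view. So the pawl is fully down.

```bash
python3 -c "
from workcell import *
print(finish_job())"
```

```text
the job is handed in; nothing more can be done
None
```

The winch is let back one notch (wheel at about 0.5 rad by the cameras) with the pawl back down in its tooth gap and the arm clear of everything; the job is handed in, but no verdict came back.

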